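Re-aim the reject chute over the pail and clamp it

TASK

Turn the orange clamp knob about a quarter turn anticlockwise to free the reject chute, push the chute along its rail until its mouth is centred over the round tin pail, then turn the knob back fully clockwise so the chute is locked there. Leave the pail, the square grey tub and the loose fittings where they stand.

Things in the scene. Friction and masses are not known exactly. Their poses are not given: they have to be found in the camera images.
- stand: fixed rail stand on the bench; origin on the bench top under the middle of the rail. Its y axis runs along the rail (aluminium bar 40 wide, 500 long, top 120 above the bench), its x axis points down the chute's slope towards the pail and tub
- carriage (a joint): position of the green carriage with the steel chute along the stand's y axis, m: 0 in the middle of the rail, end stops at -0.165 and +0.165. Clamped it holds against about 40 N; freed it drags with about 4 N plus 15 N per m/s and stays where it is left
- clamp (a joint): angle of the orange clamp knob, rad, growing anticlockwise seen from above: 0 = end stop, fully tight, bar in line with the chute; 1.75 = other end stop, fully open. The chute is free above about 0.7 rad (best with the bar nearly across the chute, 1.2 to 1.6); locked below 0.3. Turning takes under 0.1 N m, and the knob stays where it is left
- clamp_grip (a point): centre of the knob's bar handle, on the knob's vertical axis, 198 above the bench; x axis along the bar. The bar is 66 long, 14 thick, 30 high (183 to 213 above the bench) and rides on the carriage (saddle 80 along x by 100 along y, top 137 high), on a 34 mm wide steel neck; the chute's upper end begins 86 from the knob's axis
- chute_mouth (a point): middle of the chute floor's lower lip, 122 above the bench, 285 from the knob's axis along the stand's x axis; axes as the stand's. The straight open steel chute is 86 wide over its side walls, 220 long, falling at 25 degrees from its upper end beside the knob to the lip; side walls 36 high, upper end's wall tops 247 above the bench
- push_left (a point): point on the outer face of the chute's +y side wall, 130 along the stand's x axis from the knob's axis, 214 above the bench; a good place to push towards -y (there the wall spans about 192 to 233 above the bench)
- push_right (a point): the same on the -y side wall, for pushing towards +y
- pail: loose round tin pail, 150 across the rim, 120 across the foot, 100 high, 0.6 kg, wire bail hanging on one side; origin at the centre of its underside. It stands left or right of the chute's start, so that the mouth passes 19 above its rim
- tub: loose square grey plastic tub, 130 x 130, 75 high, holding blue guards; origin at the centre of its underside; stands on the other side from the pail. Not to be moved
- elbow: zinc elbow adapter, about 55 x 55 x 32, loose on the bench beyond one end of the rail; not to be moved; origin at its underside
- guard: blue plastic tip guard, 38 across, 42 high, standing on the bench; not to be moved; origin at the centre of its underside
- valve: brass ball-valve body, 70 x 34 x 48, loose on the bench; not to be moved; origin at the centre of its underside
- sleeve: steel coupler sleeve, 42 across, 48 high, standing on the bench; not to be moved; origin at the centre of its underside
Mind the look-alikes: they are no part of the job. What is shaped like the pail but purple is not meant.

How it is judged:
On the way, in this order (a step that is already met when the one before it is completed fails the run):
1. the clamp knob is turned anticlockwise until the chute is free (value of joint clamp above 0.7 rad), for 0.1 s.
2. with the knob still open, the chute's mouth is centred over the tin pail to 12 mm along the rail (value of joint clamp above 0.5 rad and y of pail in the frame of chute_mouth between -0.012 and 0.012 m), for 0.2 s.
At the end, for the whole second after the job is handed in: the knob is back within 0.3 rad of its tight stop, the chute stands still with its mouth within 12 mm (along the rail) of the pail's centre, and the pail stands upright within 20 mm of where it was (value of joint clamp below 0.3 rad and y of pail in the frame of chute_mouth between -0.012 and 0.012 m and velocity of joint carriage between -0.01 and 0.01 m/s and distance of pail from where it was at the start of the episode below 0.02 m and angle between pail's own z axis and vertical below 0.1 rad); the robot touches nothing.
It fails at once if the pail is shifted more than 20 mm (distance of pail from where it was at the start of the episode above 0.02 m).
It fails at once if the tub is shifted more than 20 mm (distance of tub from where it was at the start of the episode above 0.02 m).
It fails at once if a loose fitting is shifted more than 20 mm (distance of any of elbow, guard, valve, sleeve from where it was at the start of the episode above 0.02 m).
It also fails if it takes over 64 s, if anything falls off the work surface, if the arm or the gripper's body presses on something with over 40 N, if the wrist force passes 120 N, or if a joint passes its speed limit or range.

ROBOT

A 7-joint arm with a two-finger parallel gripper is mounted at the origin on the work surface. World frame = base frame: x ahead of the robot, y to its left, z up, the work surface at z = 0. Lengths are in m, angles in rad, forces in N, time in s.
With the tool pointing down it reaches from about 0.35 to 0.9 m from the base axis. Payload 7.2 kg.
Tool frame: the origin (TCP) lies between the finger pads; the fingertips stand tcp_to_tips ahead of it and the grasp point (between the pads) lies 5 mm behind it (tcp_to_tips is the distance from the TCP to the fingertips, in m); z points along the fingers, y is the direction in which the jaws open and shut (so a half turn about z gives the same grasp; the last joint's range is limited). The gripper opens to 88 mm and grips with 3 to 60 N. Pads are 20 mm wide; open, the fingers measure 115 mm over their backs; the gripper's body (75 mm by 178 mm) begins 61 mm behind the grasp point.
Start: joints at [-1.259, 0.411, -0.013, 1.596, 0.006, 1.134, -0.082], TCP at [0.232, 0.58, 0.237] pointing down, gripper open.
Joint ranges: [-2.95, 2.95], [-0.29, 1.99], [-1.47, 1.44], [0.14, 2.54], [-1.03, 4.17], [0.13, 1.85], [-2.86, 2.86]. Speed limits (rad/s): [2.39, 2.39, 3.01, 3.01, 3.14, 3.14, 3.14].

INTERFACE

Orientations are given as a unit quaternion [w, x, y, z].
In Python, from station import state, grab_frame, job_done, find_in, landmark_of, tcp_to_tips gives the robot as it stands.
- The arm moves only by the shell command python3 -m crank 'ROWS' [FORCE]. ROWS is JSON, a list of rows, each a list of 3 entries, a list of its own where there are three numbers: the shift along the tool's x, y, z in m, then the turn, a rotation vector about the tool's x, y, z in rad, then the closure, from 0 (fully open) to 1 (shut). A call has 1 to 10 rows; each row is the pose to reach, as a shift and turn from the pose commanded when the call began, along the tool's axes at that moment; what a row does not reach only later rows make up. A row lasts 1/8 s, in which the tool goes at most 62.5 mm and 10.7 degrees, less where a joint would pass 70% of its speed; a pose out of reach is approached as far as the arm can. A call with a gripper value outside its range is refused whole. The fingers move at their own pace and stop on an object; FORCE is the grip in N (left out, the last holds). Time passes only in rows, so rows that repeat a pose let the fingers close. It gives the time, the measured TCP pose, the force and the opening at its end, in the units of the state.
- state(): the state, without advancing time (a new reading comes with each control period).
- grab_frame(name): name is "side" or "top"; returns a dict with "img" (384x512x3 uint8, blue, green, red), "mtx" (3x3 intrinsics, pixels), "eye" and "rotation" of the camera in the world. Camera axes: x right, y up, looking along -z (the intrinsics and any distortion apply to the point x, -y, -z); pixel columns grow to the right and rows downward; lengths in m; the calibration is good to about 2 mm. A picture is of the moment at which its call begins. There is no depth.
- job_done(): hands the job in, once; it reports no verdict.
Trained networks look in the newest picture that a camera, given by its name, has taken for a name from the list of things; names that differ only in an ending like _2 or _b are one class to them, and where a whole thing is asked for, a point or a joint stands for the part that bears it (a point fixed in the world has none). Each returns a list of dicts, best first, with "confidence" (0 to 1); they miss things now and then, are a little off and sometimes report something else, mostly with a low value. They report only what shows in the picture. A call takes as long as a camera call. They do not tell look-alikes from the thing itself.
- find_in(target, camera): "bbox" ([left, top, right, bottom] as shares, 0 to 1, of the picture: columns of its width, rows of its height, round what is visible of it).
- landmark_of(target, camera): "centre" ([column, row] as shares, 0 to 1, of the picture: columns of its width, rows of its height: a listed point, or the origin of a listed thing).
The state is a dict: "time_s": time; "q": joint angles; "joint_velocities": joint speeds; "effort": joint torques, N m; "tool_pos": TCP position; "tool_rot": TCP orientation; "contact_force": force on the tool from outside, world axes, zero at the start; "ft_torque": the same for the moment, N m; "finger_gap": opening from 0.0 (shut) to 1.0 (fully open).
Only numpy, scipy, OpenCV 4.12 (cv2) and the standard library are available. Lean on these libraries where they do the work, as an engineer would, in place of code of your own. Each camera call takes 0.05 s, during which the arm holds its last target.

## Working session

There is one attempt and no reset: what is moved stays moved. The work goes in short steps, Python scripts to look and compute and a shell command to move; the robot and the scene stay as the last step left them, time stands still between calls to the robot, and variables do not carry over. Pictures are saved under pics/ and viewed, and the job is handed in when it is done.

```bash
ls; mkdir -p pics
python3 - <<'E'
from station import *
import cv2
print(state(), tcp_to_tips if not callable(tcp_to_tips) else tcp_to_tips())
for n in("side","top"):
    f=grab_frame(n); cv2.imwrite(f"pics/{n}0.png",f["img"]); print(n,f["mtx"],f["eye"],f["rotation"],[k for k in f])
    for t in("pail","tub","clamp_grip","chute_mouth","push_left","push_right","stand","elbow","guard","valve","sleeve"):
        print(t,[(round(d["confidence"],2),[round(d["centre"][0]*512),round(d["centre"][1]*384)]) for d in landmark_of(t,n)])
E
```

```text
pics
{'time_s': 0.0, 'q': array([-1.25923847,  0.41187855, -0.01273442,  1.59705404,  0.00563278,
        1.13428481, -0.08222665]), 'joint_velocities': array([ 4.26499888e-04, -5.18979872e-04,  7.94872458e-05, -1.87668572e-03,
        7.22526916e-04,  3.14205621e-05, -8.26837437e-04]), 'effort': array([-4.24034015e-04, -5.87956059e+01,  6.41881060e-01, -2.91066492e+01,
       -5.37658576e-02,  1.84565334e-02,  1.35842683e-04]), 'tool_pos': array([0.23153979, 0.58000579, 0.23581816]), 'tool_rot': array([-8.38887729e-05,  1.88724005e-01,  9.82029846e-01, -7.90016053e-04]), 'contact_force': array([ 0.2271329 , -1.14378924, -0.4165823 ]), 'ft_torque': array([-0.03500951,  0.04836054, -0.03957715]), 'finger_gap': 1.002760275382306} 0.014
side [[360.79899771   0.         254.81269543]
 [  0.         360.79899771 191.535876  ]
 [  0.           0.           1.        ]] [ 1.0187069  -0.72049595  0.79776698] [0.86347843 0.41915822 0.13212763 0.24749481] ['img', 'mtx', 'eye', 'rotation']
pail [(0.87, [229, 170]), (0.7, [345, 229]), (0.65, [302, 281])]
tub [(0.75, [302, 281])]
clamp_grip [(0.5
[... 207 characters left out ...]
47, [328, 166])]
sleeve [(0.68, [212, 327])]
top [[405.83365411   0.         260.13158812]
 [  0.         405.83365411 195.02984977]
 [  0.           0.           1.        ]] [4.37986724e-01 5.42184164e-04 1.22143562e+00] [-0.70223713 -0.03948326  0.02860659  0.7102716 ] ['img', 'mtx', 'eye', 'rotation']
pail [(0.74, [192, 285]), (0.67, [227, 120]), (0.41, [244, 166])]
tub [(0.87, [308, 126])]
clamp_grip [(0.68, [276, 164]), (0.67, [258, 213])]
chute_mouth [(0.95, [265, 119])]
push_left [(0.83, [246, 162])]
push_right [(0.85, [277, 161])]
stand [(0.9, [260, 218]), (0.56, [257, 218])]
elbow [(0.67, [410, 224])]
guard [(0.55, [131, 210])]
valve [(0.68, [133, 174])]
sleeve [(0.51, [387, 165])]
```

Run:
```python
import cv2
for n in("side","top"):
    i=cv2.imread(f"pics/{n}0.png"); cv2.imwrite(f"pics/{n}0b.png",cv2.resize(i,(800,600),interpolation=cv2.INTER_CUBIC))
```

```text
(no output)
```

View pics/side0b.png

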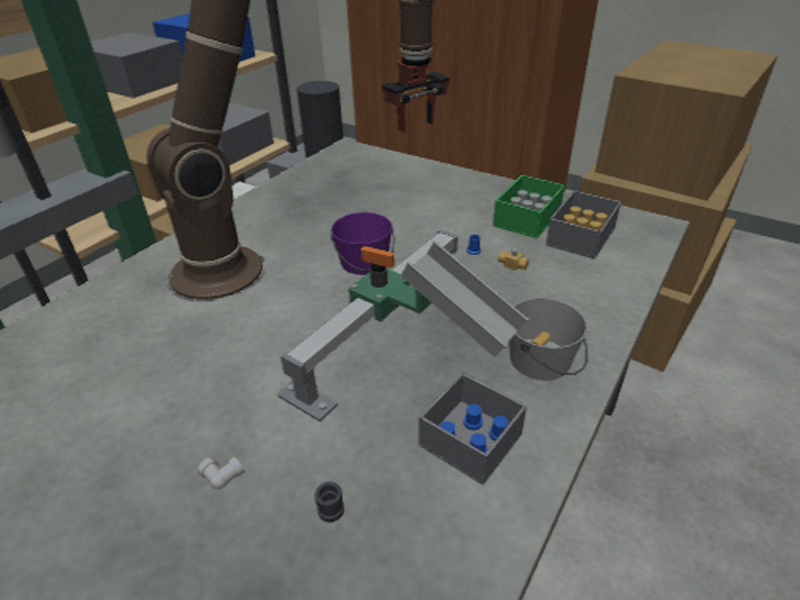

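View pics/top0b.png

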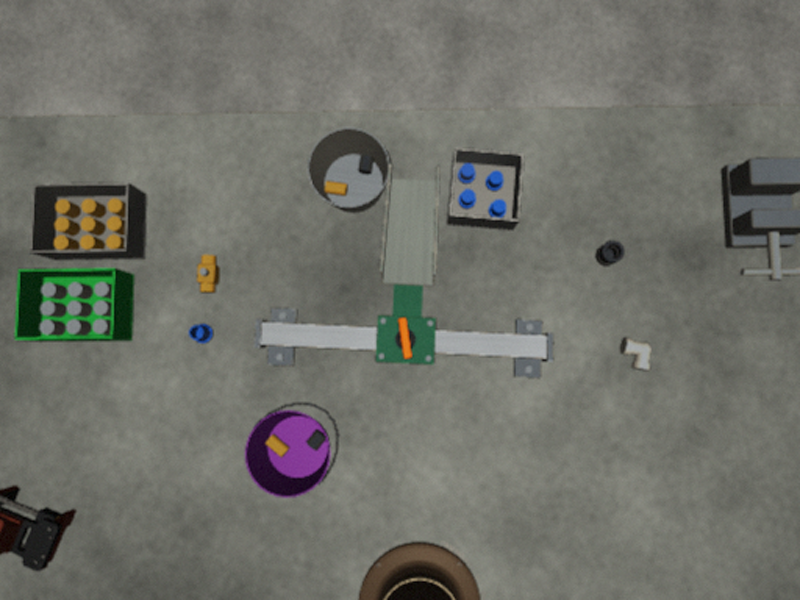

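```bash
cat > h.py <<'E'
import numpy as np, cv2
from scipy.spatial.transform import Rotation as R
from station import *
def cam(f):
    w,x,y,z=f["rotation"]; return R.from_quat([x,y,z,w]).as_matrix(),np.array(f["eye"]),np.array(f["mtx"])
def toz(f,uv,z):
    M,e,K=cam(f); uv=np.atleast_2d(np.array(uv,float))
    d=np.c_[(uv[:,0]-K[0,2])/K[0,0],-(uv[:,1]-K[1,2])/K[1,1],-np.ones(len(uv))]@M.T
    return e+d*((z-e[2])/d[:,2])[:,None]
def proj(f,P):
    M,e,K=cam(f); p=(np.atleast_2d(P)-e)@M; return np.c_[K[0,0]*p[:,0]/-p[:,2]+K[0,2],K[1,1]*-p[:,1]/-p[:,2]+K[1,2]]
def orange(f):
    h=cv2.cvtColor(f["img"],cv2.COLOR_BGR2HSV); m=cv2.inRange(h,(5,200,120),(16,255,255))
    n,l,s,c=cv2.connectedComponentsWithStats(m); return l,s,c
E
python3 - <<'E'
from h import *
f=grab_frame("top"); g=grab_frame("side")
l,s,c=orange(f); 
for i in range(1,len(s)):
    if s[i][4]>30: print("top",s[i],c[i]); k=l==i; v,u=np.nonzero(k); r=cv2.minAreaRect(np.c_[u,v].astype(np.float32)); b=cv2.boxPoints(r); print(toz(f,b,.213).round(4).tolist(), toz(f,[r[0]],.213).round(4))
c0=cv2.resize(f["img"][70:260,150:370],None,fx=3.5,fy=3.1,interpolation=cv2.INTER_CUBIC)
cv2.imwrite("pics/ctop.png",cv2.resize(f["img"][70:220,180:380],(800,600),interpolation=cv2.INTER_CUBIC))
cv2.imwrite("pics/cside.png",cv2.resize(g["img"][130:265,200:380],(800,600),interpolation=cv2.INTER_CUBIC))
# rail ends in 512 coords, z .12
print(toz(f,np.array([[262,322],[262,346],[547,335],[547,358]])/1.5625,.12).round(4))
E
```

```text
top [255 203   9  26 136] [258.80882353 215.97058824]
[[0.5141, 0.0312, 0.213], [0.5162, 0.0174, 0.213], [0.454, 0.0078, 0.213], [0.4519, 0.0215, 0.213]] [[0.484  0.0195 0.213 ]]
[[ 0.5173  0.2696  0.12  ]
 [ 0.4754  0.2692  0.12  ]
 [ 0.4889 -0.2258  0.12  ]
 [ 0.4493 -0.2246  0.12  ]]
```

View pics/ctop.png

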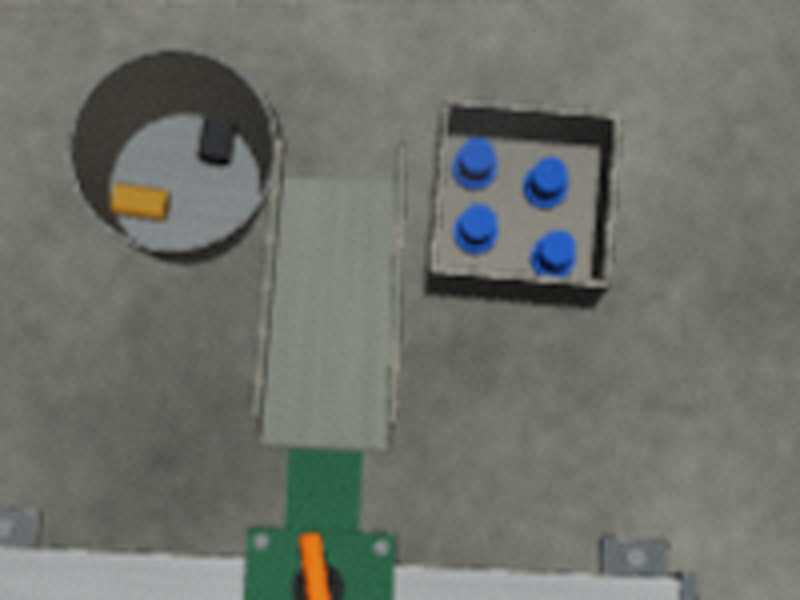

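View pics/cside.png

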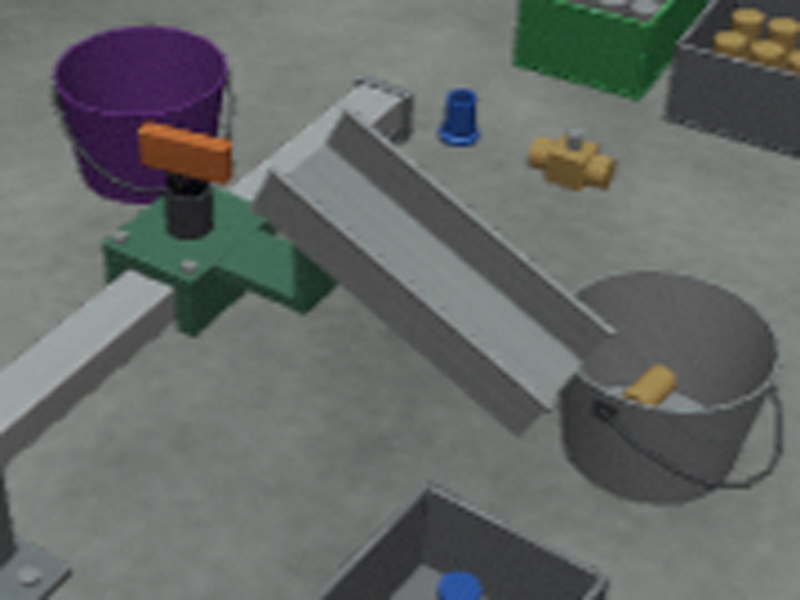

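Run:
```python
from h import *
f=grab_frame("top"); g=grab_frame("side")
yaw=-.055; sx=np.array([np.cos(yaw),np.sin(yaw)]); sy=np.array([-sx[1],sx[0]])
print("lm pail", toz(f,[[227,120]],0).round(4), toz(g,[[345,229]],0).round(4))
kn=toz(f,[[258.8,216]],.213)[0][:2]; print("knob",kn)
print("lm grip",toz(f,[[258,213]],.198).round(4),toz(g,[[242,162]],.198).round(4),"mouth",toz(f,[[265,119]],.122).round(4),"L",toz(f,[[246,162]],.214),toz(g,[[286,170]],.214),"R",toz(f,[[277,161]],.214))
p=toz(f,[[223,109.3]],.1)[0][:2]; print("pail",p)
def draw(F,pc,kn,name,box):
    i=cv2.resize(F["img"],None,fx=4,fy=4,interpolation=cv2.INTER_CUBIC)
    a=np.linspace(0,2*np.pi,60)
    def pl(P,c,cl):
        q=proj(F,P); cv2.polylines(i,[((q+.5)*4).astype(int)],cl,c,1)
    pl(np.c_[pc[0]+.075*np.cos(a),pc[1]+.075*np.sin(a),0*a+.1],(0,0,255),True)
    pl(np.c_[pc[0]+.06*np.cos(a),pc[1]+.06*np.sin(a),0*a],(0,255,0),True)
    def st(x,y,z): return [*(kn+sx*x+sy*y),z]
    for s in(-.043,.043):
        pl(np.array([st(.086,s,.247),st(.285+.0,s,.158)]),(255,0,255),False)
    pl(np.array([st(.285,-.043,.122),st(.285,.043,.122)]),(255,0,0),False)
    pl(np.array([st(.04,.05,.137),st(.04,-.05,.137),st(-.04,-.05,.137),st(-.04,.05,.137)]),(255,255,0),True)
    x0,y0,x1,y1=box; c=i[y0*4:y1*4,x0*4:x1*4]; s=min(800/c.shape[1],600/c.shape[0]); cv2.imwrite(name,cv2.resize(c,None,fx=s,fy=s))
draw(f,p,kn,"pics/d1.png",(185,70,345,240)); draw(g,p,kn,"pics/d2.png",(200,130,390,265))
```

```text
lm pail [[0.7898 0.1184 0.    ]] [[0.8  0.12 0.  ]]
knob [0.48322888 0.01941864]
lm grip [[0.4915 0.0216 0.198 ]] [[0.4811 0.0259 0.198 ]] mouth [[0.7559 0.0012 0.122 ]] L [[0.61932778 0.05020307 0.214     ]] [[0.62664367 0.03583432 0.214     ]] R [[ 0.62082287 -0.02776275  0.214     ]]
pail [0.7922026 0.1200483]
```

View pics/d1.png

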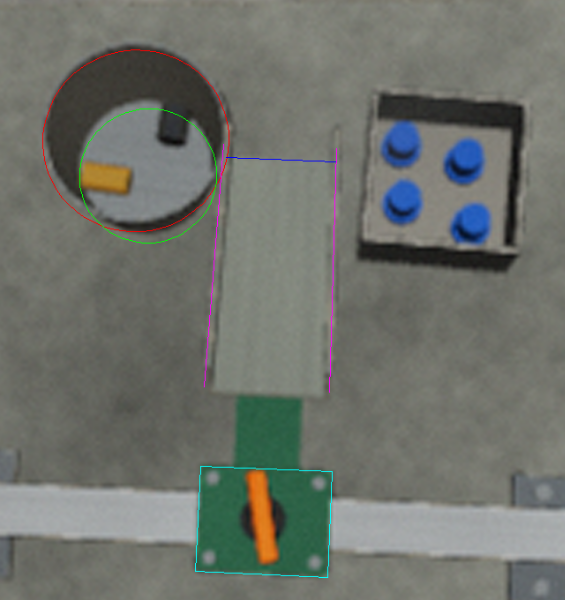

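View pics/d2.png

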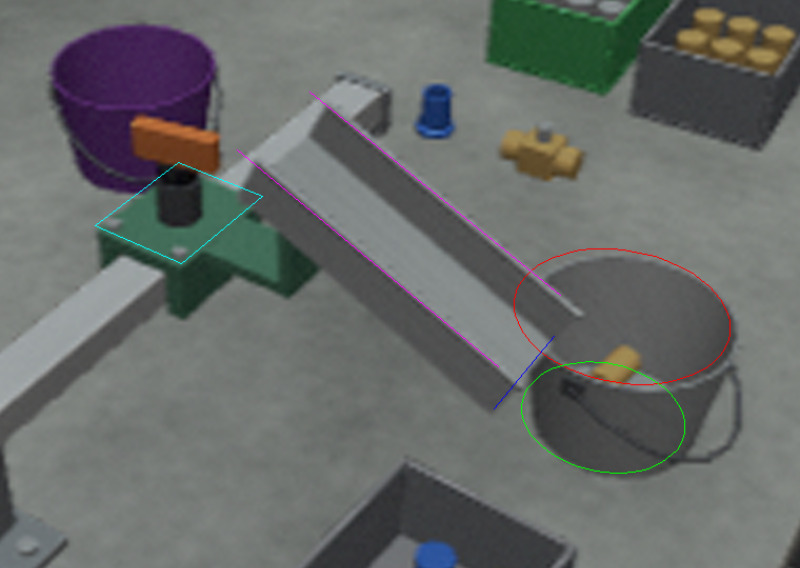

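Candidates. Pail: the tin one at top px (223,109), and the purple look-alike at (186,290), which is not meant. Knob: the orange bar at (259,216), while the yellow valve (133,174) and the orange guards in the crate at (58,140) are not it. The tin pail is the one in the close crop just viewed, left (+y) of the chute. The carriage has to go about +0.117 m. The bar now sits about 0.2 rad from the stand's x axis.

First I move above the knob with the jaws across the bar.

```bash
python3 -m crank '[[[0,0,-0.045],[0,0,0],0],[[-0.44,-0.427,-0.045],[0,0,2.606],0],[[-0.44,-0.427,-0.045],[0,0,2.606],0],[[-0.44,-0.427,-0.045],[0,0,2.606],0],[[-0.44,-0.427,-0.045],[0,0,2.606],0],[[-0.44,-0.427,-0.045],[0,0,2.606],0],[[-0.44,-0.427,-0.045],[0,0,2.606],0],[[-0.44,-0.427,-0.045],[0,0,2.606],0],[[-0.44,-0.427,-0.045],[0,0,2.606],0],[[-0.44,-0.427,-0.045],[0,0,2.606],0]]' 40
cat > d.py <<'E'
from h import *
import sys
# target world x y z yaw_of_tool_y(deg)
s=state(); w,x,y,z=s["tool_rot"]; Rt=R.from_quat([x,y,z,w])
t=[float(a) for a in sys.argv[1:]]
yy=np.radians(t[3]); ty=np.array([np.cos(yy),np.sin(yy),0]); tz=np.array([0,0,-1.]); tx=np.cross(ty,tz)
G=R.from_matrix(np.c_[tx,ty,tz])
m=Rt.as_matrix()
print("t",s["time_s"],"pos",s["tool_pos"].round(4),"yawy",np.degrees(np.arctan2(m[1,1],m[0,1])).round(1),"zaxis",m[:,2].round(3),"gap",round(s["finger_gap"],3),"F",s["contact_force"].round(1),"q7",s["q"][6].round(2))
print("shift",(m.T@(np.array(t[:3])-s["tool_pos"])).round(4),"turn",(Rt.inv()*G).as_rotvec().round(3))
E
python3 d.py .4832 .0195 .25 -81.1
```

```text
time_s: 2.65
tool_pos: [0.462, 0.0651, 0.2821]
tool_rot: [-0.0, 0.861, 0.509, 0.001]
contact_force: [0.4, 0.0, -0.0]
finger_gap: 0.996
t 2.65 pos [0.462  0.0651 0.2821] yawy -28.8 zaxis [ 0.001  0.001 -1.   ] gap 0.996 F [ 0.4  0.  -0. ] q7 -0.68
shift [-0.0298  0.0406  0.0321] turn [-0.    -0.002  0.913]
```

```bash
python3 -m crank '[[[-0.03,0.0406,0.0],[0,0,0.913],0],[[-0.03,0.0406,0.0],[0,0,0.913],0],[[-0.03,0.0406,0.0],[0,0,0.913],0],[[-0.03,0.0406,0.0],[0,0,0.913],0],[[-0.03,0.0406,0.0],[0,0,0.913],0],[[-0.03,0.0406,0.0],[0,0,0.913],0],[[-0.03,0.0406,0.0],[0,0,0.913],0]]'
python3 d.py .4832 .0195 .198 -81.1
python3 - <<'E'
from h import *
g=grab_frame("side"); cv2.imwrite("pics/s1.png",cv2.resize(g["img"][60:230,170:370],(800,600)))
E
```

```text
time_s: 3.52
tool_pos: [0.4828, 0.0214, 0.2817]
tool_rot: [-0.0, 0.997, 0.082, 0.0]
contact_force: [-0.0, 0.1, -0.1]
finger_gap: 1.002
t 3.525 pos [0.4828 0.0214 0.2817] yawy -80.5 zaxis [ 0.  0. -1.] gap 1.002 F [-0.   0.1 -0.1] q7 -1.44
shift [0.0001 0.0019 0.0837] turn [-0.   -0.    0.01]
```

View pics/s1.png

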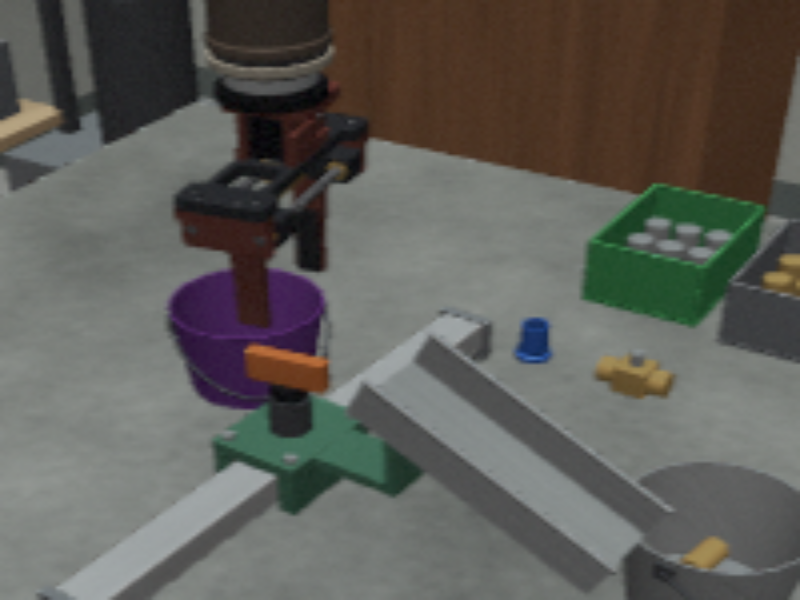

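```bash
python3 -m crank '[[[0,0.0015,0.055],[0,0,0],0],[[0,0.0015,0.081],[0,0,0],0],[[0,0.0015,0.081],[0,0,0],0],[[0,0.0015,0.081],[0,0,0],0.6],[[0,0.0015,0.081],[0,0,0],1],[[0,0.0015,0.081],[0,0,0],1],[[0,0.0015,0.081],[0,0,0],1],[[0,0.0015,0.081],[0,0,0],1],[[0,0.0015,0.081],[0,0,0],1]]' 20
python3 d.py .4832 .0195 .2 -81.1
```

```text
time_s: 4.7
tool_pos: [0.483, 0.0198, 0.2007]
tool_rot: [-0.0, 0.997, 0.081, -0.0]
contact_force: [0.2, -0.1, 0.0]
finger_gap: 0.355
t 4.7 pos [0.483  0.0198 0.2007] yawy -80.7 zaxis [-0.  0. -1.] gap 0.355 F [ 0.2 -0.1  0. ] q7 -1.36
shift [0.0001 0.0004 0.0007] turn [-0.     0.     0.006]
```

Gap is still 0.355 and closing, so I let it finish.

```bash
python3 -m crank '[[[0,0,0],[0,0,0],1],[[0,0,0],[0,0,0],1],[[0,0,0],[0,0,0],1],[[0,0,0],[0,0,0],1],[[0,0,0],[0,0,0],1]]' 20
python3 d.py .4832 .0195 .2 -81.1
```

```text
time_s: 5.32
tool_pos: [0.4835, 0.0177, 0.2006]
tool_rot: [0.001, 0.997, 0.08, 0.0]
contact_force: [1.8, -5.3, -1.9]
finger_gap: 0.158
t 5.325 pos [0.4835 0.0177 0.2006] yawy -80.9 zaxis [ 0.001 -0.002 -1.   ] gap 0.158 F [ 1.8 -5.3 -1.9] q7 -1.36
shift [ 0.     -0.0018  0.0006] turn [ 0.003 -0.001  0.004]
```

```bash
python3 -m crank '[[[0,0.002,0],[0,0,-0.18],1],[[0,0.002,0],[0,0,-0.36],1],[[0,0.002,0],[0,0,-0.54],1],[[0,0.002,0],[0,0,-0.72],1],[[0,0.002,0],[0,0,-0.9],1],[[0,0.002,0],[0,0,-1.08],1],[[0,0.002,0],[0,0,-1.2],1],[[0,0.002,0],[0,0,-1.2],1],[[0,0.002,0],[0,0,-1.2],1]]' 30
python3 d.py .4835 .0177 .2 -12
python3 - <<'E'
from h import *
g=grab_frame("side"); cv2.imwrite("pics/s2.png",cv2.resize(g["img"][60:230,170:370],(800,600)))
g=grab_frame("top"); cv2.imwrite("pics/t2.png",cv2.resize(g["img"],(800,600)))
E
```

```text
time_s: 6.45
tool_pos: [0.4843, 0.0167, 0.2006]
tool_rot: [0.001, 0.777, 0.629, 0.0]
contact_force: [4.2, -2.5, -3.9]
finger_gap: 0.157
t 6.45 pos [0.4843 0.0167 0.2006] yawy -12.0 zaxis [ 0.002 -0.001 -1.   ] gap 0.157 F [ 4.2 -2.5 -3.9] q7 -0.22
shift [ 0.0008 -0.001   0.0006] turn [ 0.002  0.001 -0.001]
```

View pics/s2.png

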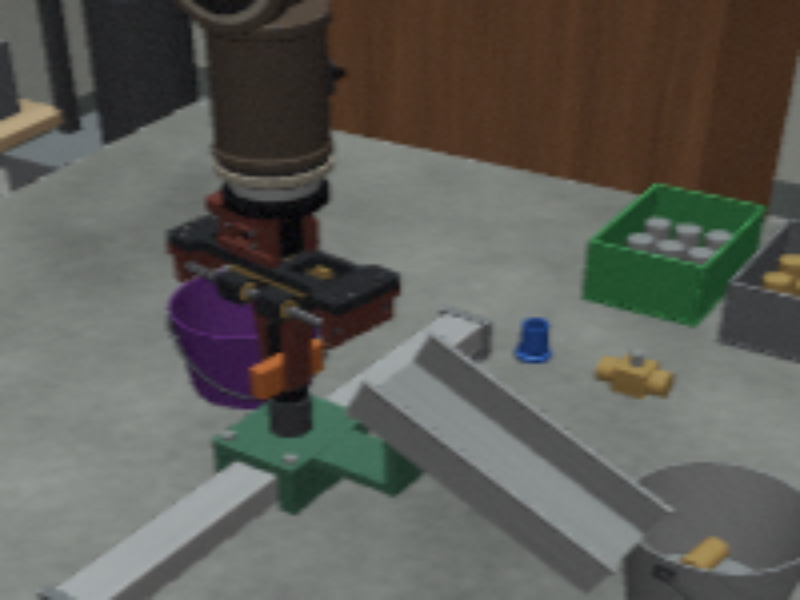

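View pics/t2.png

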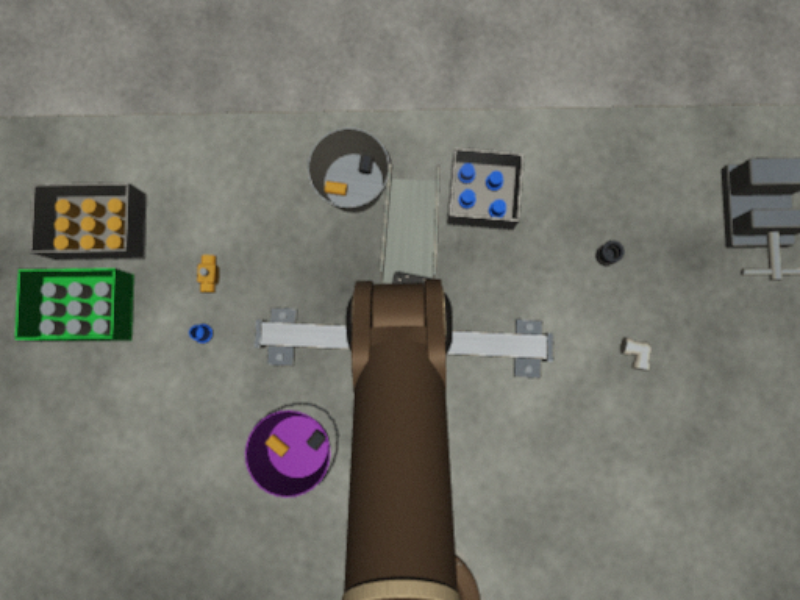

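The bar now lies nearly across the chute and the carriage hasn't moved (mouth still at top px (413,180)). I drag the carriage along the rail to +y.

```bash
python3 -m crank '[[[0.0144,-0.0022,0],[0,0,0],1],[[0.0289,-0.0045,0],[0,0,0],1],[[0.0433,-0.0067,0],[0,0,0],1],[[0.0577,-0.009,0],[0,0,0],1],[[0.0722,-0.0112,0],[0,0,0],1],[[0.0866,-0.0135,0],[0,0,0],1],[[0.101,-0.0157,0],[0,0,0],1],[[0.1155,-0.018,0],[0,0,0],1],[[0.1155,-0.018,0],[0,0,0],1],[[0.1155,-0.018,0],[0,0,0],1]]' 30
python3 d.py .4907 .1335 .2 -12
cat > look.py <<'E'
from h import *
import sys
n=sys.argv[1]; kn=np.array([float(sys.argv[2]),float(sys.argv[3])]); p=np.array([.7922,.12005])
f=grab_frame("top"); g=grab_frame("side")
yaw=-.055; sx=np.array([np.cos(yaw),np.sin(yaw)]); sy=np.array([-sx[1],sx[0]])
print("y_pail-knob",(p-kn)@sy)
for c in("top","side"):
    for t in("chute_mouth","pail","clamp_grip"):
        z=dict(chute_mouth=.122,pail=0,clamp_grip=.198)[t]; F=f if c=="top" else g
        print(c,t,[(round(d["confidence"],2),toz(F,[np.array(d["centre"])*[512,384]],z)[0][:2].round(4)) for d in landmark_of(t,c)])
for F,nm,box in((f,"t",(180,70,340,230)),(g,"s",(190,110,390,260))):
    i=cv2.resize(F["img"],None,fx=4,fy=4,interpolation=cv2.INTER_CUBIC); a=np.linspace(0,2*np.pi,60)
    def pl(P,c,cl):
        q=proj(F,P); cv2.polylines(i,[((q+.5)*4).astype(int)],cl,c,1)
    pl(np.c_[p[0]+.075*np.cos(a),p[1]+.075*np.sin(a),0*a+.1],(0,0,255),True)
    def st(x,y,z): return [*(kn+sx*x+sy*y),z]
    for s in(-.043,.043): pl(np.array([st(.086,s,.247),st(.3,s,.1547)]),(255,0,255),False)
    pl(np.array([st(.285,-.043,.122),st(.285,.043,.122)]),(255,0,0),False)
    x0,y0,x1,y1=box; c=i[y0*4:y1*4,x0*4:x1*4]; s=min(800/c.shape[1],600/c.shape[0]); cv2.imwrite(f"pics/{nm}{n}.png",cv2.resize(c,None,fx=s,fy=s))
E
python3 look.py 3 .4907 .1335
```

```text
time_s: 7.8
tool_pos: [0.4914, 0.1357, 0.2007]
tool_rot: [0.001, 0.777, 0.629, 0.002]
contact_force: [6.3, 3.2, -7.0]
finger_gap: 0.158
t 7.8 pos [0.4914 0.1357 0.2007] yawy -12.0 zaxis [ 0.003  0.001 -1.   ] gap 0.158 F [ 6.3  3.2 -7. ] q7 -0.45
shift [-0.0023 -0.0002  0.0007] turn [ 0.003 -0.002  0.   ]
y_pail-knob 0.0031444789180152173
top chute_mouth [(0.89, array([0.7703, 0.1094]))]
top pail [(0.63, array([0.793 , 0.1234])), (0.31, array([0.6696, 0.1077]))]
top clamp_grip [(0.52, array([0.4913, 0.1432])), (0.17, array([0.5956, 0.3443]))]
side chute_mouth [(0.75, array([0.7786, 0.1264])), (0.35, array([ 0.8115, -0.2125]))]
side pail [(0.76, array([0.2997, 0.2103])), (0.61, array([0.8063, 0.1356])), (0.5, array([0.3337, 0.4078]))]
side clamp_grip [(0.71, array([0.6133, 0.2013])), (0.67, array([0.4974, 0.1328]))]
```

View pics/t3.png

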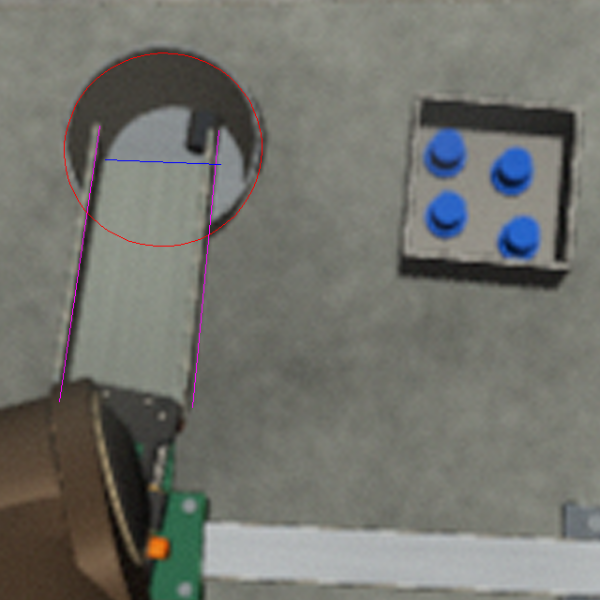

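View pics/s3.png

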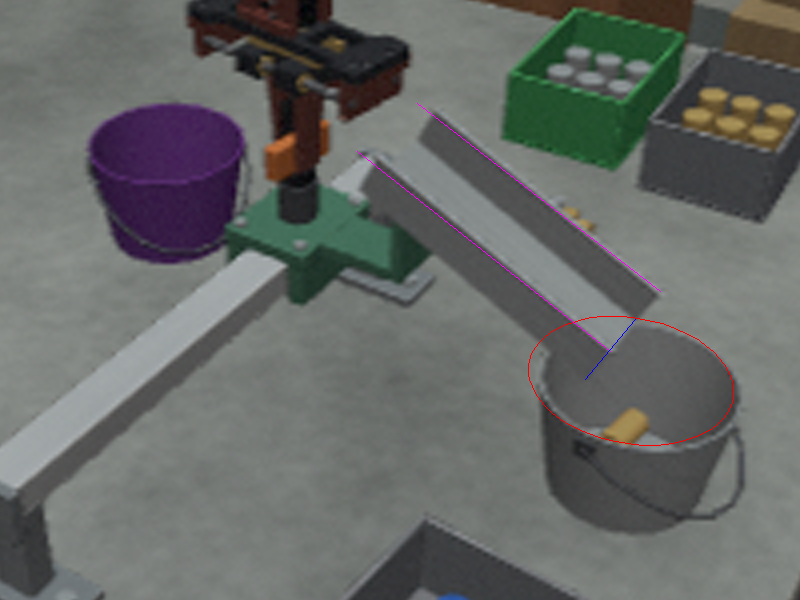

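```bash
python3 - <<'E'
from h import *
f=grab_frame("top"); i=f["img"][75:155,190:260]
cv2.imwrite("pics/z4.png",cv2.convertScaleAbs(cv2.resize(i,(525,600),interpolation=cv2.INTER_CUBIC),alpha=1.6))
E
python3 look.py 4 .4914 .136
```

```text
y_pail-knob 0.0006097786224022713
top chute_mouth [(0.72, array([0.7727, 0.1199])), (0.62, array([0.474 , 0.0158]))]
top pail [(0.69, array([0.8003, 0.1286]))]
top clamp_grip []
side chute_mouth [(0.62, array([0.7733, 0.1259])), (0.52, array([0.4337, 0.2349]))]
side pail [(0.85, array([0.3049, 0.1988]))]
side clamp_grip [(0.62, array([0.4845, 0.1572]))]
```

View pics/z4.png

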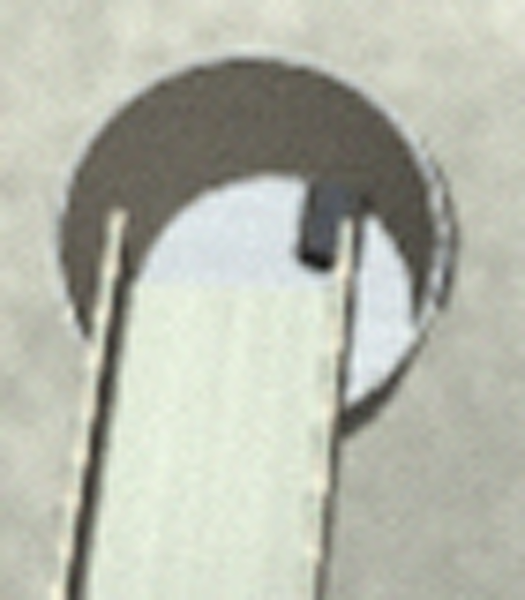

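```bash
cat > rim.py <<'E'
from h import *
from scipy.optimize import least_squares
from scipy.ndimage import map_coordinates
f=grab_frame("top"); G=cv2.cvtColor(f["img"],cv2.COLOR_BGR2GRAY).astype(float)
c=np.array([.793,.120]); pts=[];
for a in np.radians(np.arange(-75,100,5)):   # world angle from +x
    r=np.arange(.055,.095,.0005); P=np.c_[c[0]+r*np.cos(a),c[1]+r*np.sin(a),0*r+.1]; q=proj(f,P)
    v=map_coordinates(G,[q[:,1],q[:,0]],order=1); d=np.gradient(v); k=np.argmax(d); pts.append([*P[k,:2],np.degrees(a),r[k],d[k]])
pts=np.array(pts)
for row in pts: print(row[2:].round(3),end=" ")
s=least_squares(lambda p:np.hypot(pts[:,0]-p[0],pts[:,1]-p[1])-p[2],[*c,.075],loss="soft_l1",f_scale=.001); print("\nfit",s.x.round(4))
# wall tops near mouth
for t,(u,v) in dict(L=(117,212),R=(347,222)).items(): print(t,toz(f,[[u/7.5+190-.5,v/7.5+75-.5]],.1547)[0].round(4))
for t,(u,v) in dict(L=(61,590),R=(313,590)).items(): print(t,toz(f,[[u/7.5+190-.5,v/7.5+75-.5]],.20)[0].round(4))
E
python3 rim.py
```

```text
[-7.500e+01  7.000e-02  5.385e+00] [-70.      0.07    6.341] [-65.      0.072   5.283] [-60.      0.073   6.766] [-55.      0.075   6.964] [-50.      0.075   7.078] [-45.      0.076   7.472] [-40.      0.076   7.054] [-35.      0.076   6.156] [-30.      0.077   7.844] [-25.      0.077   7.019] [-20.      0.077   7.716] [-15.      0.078   8.016] [-10.      0.078   6.579] [-5.     0.077  7.089] [0.    0.077 7.99 ] [5.    0.079 7.765] [10.     0.078  5.805] [15.     0.078  8.403] [20.     0.076  6.628] [25.     0.078  5.996] [30.     0.078  6.793] [35.     0.077  7.85 ] [40.     0.078  6.81 ] [45.     0.077  7.577] [50.     0.076  8.336] [55.     0.076  6.562] [60.     0.076  6.759] [65.     0.075  6.873] [70.     0.074  7.974] [7.500e+01 7.300e-02 5.753e+00] [8.000e+01 7.300e-02 5.711e+00] [8.500e+01 7.200e-02 6.719e+00] [9.000e+01 7.200e-02 8.382e+00] [9.500e+01 7.000e-02 7.412e+00] 
fit [0.8004 0.1212 0.0706]
L [0.7938 0.1627 0.1547]
R [0.7888 0.0796 0.1547]
L [0.6464 0.1747 0.2   ]
R [0.6452 0.0885 0.2   ]
```

Chute mid-line and rim centre agree to about 1 mm along the rail, so I turn the knob back clockwise.

```bash
python3 -m crank '[[[0,0,0],[0,0,0.18],1],[[0,0,0],[0,0,0.36],1],[[0,0,0],[0,0,0.54],1],[[0,0,0],[0,0,0.72],1],[[0,0,0],[0,0,0.9],1],[[0,0,0],[0,0,1.08],1],[[0,0,0],[0,0,1.26],1],[[0,0,0],[0,0,1.4],1],[[0,0,0],[0,0,1.4],1],[[0,0,0],[0,0,1.4],1]]'
python3 d.py .4914 .1357 .2 -93; python3 -c "from station import *;print(state()['ft_torque'])"
```

```text
time_s: 9.95
tool_pos: [0.4905, 0.1364, 0.2007]
tool_rot: [-0.001, 1.0, -0.019, 0.001]
contact_force: [3.2, 5.2, -4.1]
finger_gap: 0.157
t 9.95 pos [0.4905 0.1364 0.2007] yawy -92.1 zaxis [ 0.002  0.002 -1.   ] gap 0.157 F [ 3.2  5.2 -4.1] q7 -1.76
shift [0.001  0.0007 0.0007] turn [-0.002 -0.002  0.015]
[ 1.15810338 -0.52443509 -0.034026  ]
```

```bash
python3 -m crank '[[[0,0,0],[0,0,0.04],1],[[0,0,0],[0,0,0.04],1],[[0,0,0],[0,0,0.04],1]]'; python3 d.py .4914 .1357 .2 -93; python3 -c "from station import *;print(state()['ft_torque'])"
```

```text
time_s: 10.32
tool_pos: [0.4905, 0.1364, 0.2007]
tool_rot: [-0.001, 0.999, -0.038, 0.001]
contact_force: [2.5, 5.3, -3.1]
finger_gap: 0.157
t 10.325 pos [0.4905 0.1364 0.2007] yawy -94.4 zaxis [ 0.002  0.002 -1.   ] gap 0.157 F [ 2.5  5.3 -3.1] q7 -1.8
shift [0.001  0.0007 0.0007] turn [-0.002 -0.002 -0.024]
[ 1.11415736 -0.54743704  0.55453773]
```

Torque of 0.55 N m shows the tight stop is reached. Ease off slightly, open and lift.

```bash
python3 -m crank '[[[0,0,0],[0,0,-0.02],1],[[0,0,0],[0,0,-0.02],0.8],[[0,0,0],[0,0,-0.02],0.4],[[0,0,0],[0,0,-0.02],0.3],[[0,0,0],[0,0,-0.02],0.3],[[0,0,0],[0,0,-0.02],0.3],[[0,0,0],[0,0,-0.02],0.3]]'
python3 -m crank '[[[0,0,-0.03],[0,0,0],0.3],[[0,0,-0.07],[0,0,0],0.3],[[0,0,-0.12],[0,0,0],0.3],[[0,0,-0.12],[0,0,0],0.3]]'
python3 d.py .35 .4 .32 -93
```

```text
time_s: 11.2
tool_pos: [0.4898, 0.1345, 0.2007]
tool_rot: [-0.0, 1.0, -0.029, -0.0]
contact_force: [1.0, 0.0, 0.4]
finger_gap: 0.693
time_s: 11.7
tool_pos: [0.4915, 0.1347, 0.324]
tool_rot: [-0.002, 1.0, -0.029, 0.003]
contact_force: [-0.1, 0.5, -0.2]
finger_gap: 0.699
t 11.7 pos [0.4915 0.1347 0.324 ] yawy -93.4 zaxis [ 0.006  0.003 -1.   ] gap 0.699 F [-0.1  0.5 -0.2] q7 -1.88
shift [-0.157  -0.2564  0.0041] turn [-0.004 -0.005 -0.007]
```

Moving the arm clear so the top camera sees the knob.

```bash
python3 -m crank '[[[-0.157,-0.256,0],[0,0,0],0.3],[[-0.157,-0.256,0],[0,0,0],0.3],[[-0.157,-0.256,0],[0,0,0],0.3],[[-0.157,-0.256,0],[0,0,0],0.3],[[-0.157,-0.256,0],[0,0,0],0.3],[[-0.157,-0.256,0],[0,0,0],0.3],[[-0.157,-0.256,0],[0,0,0],0.3],[[-0.157,-0.256,0],[0,0,0],0.3]]'
python3 look.py 6 .4905 .1364
python3 rim.py|grep -A1 fit
python3 - <<'E'
from h import *
f=grab_frame("top")
l,s,c=orange(f)
for i in range(1,len(s)):
    if s[i][4]>30: v,u=np.nonzero(l==i); r=cv2.minAreaRect(np.c_[u,v].astype(np.float32)); print(toz(f,cv2.boxPoints(r),.213).round(4).tolist(),toz(f,[c[i]],.213).round(4))
cv2.imwrite("pics/t7.png",cv2.resize(f["img"],(800,600)))
E
```

```text
time_s: 12.7
tool_pos: [0.349, 0.3979, 0.3204]
tool_rot: [0.0, 1.0, -0.031, -0.0]
contact_force: [0.3, -0.2, -0.4]
finger_gap: 0.7
y_pail-knob 0.0002598585174316113
top chute_mouth [(0.95, array([0.7718, 0.1188]))]
top pail [(0.65, array([0.2855, 0.2206])), (0.63, array([0.7923, 0.1209])), (0.4, array([0.7981, 0.124 ]))]
top clamp_grip [(0.72, array([0.4926, 0.1387]))]
side chute_mouth [(0.36, array([0.5578, 0.2894]))]
side pail [(0.88, array([0.7966, 0.1362])), (0.74, array([ 0.6512, -0.3656])), (0.7, array([0.2954, 0.2036])), (0.49, array([0.6011, 0.416 ]))]
side clamp_grip [(0.54, array([0.4956, 0.1265]))]
fit [0.8003 0.1212 0.0706]
L [0.7938 0.1627 0.1547]
[[0.5221, 0.1435, 0.213], [0.5219, 0.1309, 0.213], [0.4597, 0.1309, 0.213], [0.4598, 0.1434, 0.213]] [[0.491  0.1374 0.213 ]]
```

View pics/t6.png

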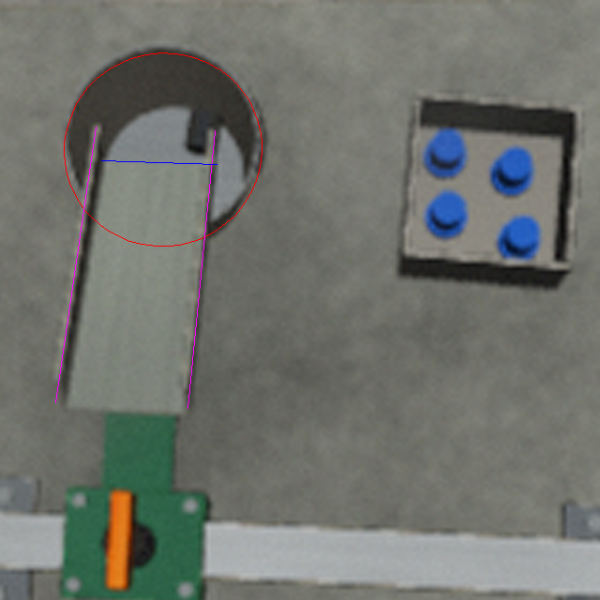

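View pics/t7.png

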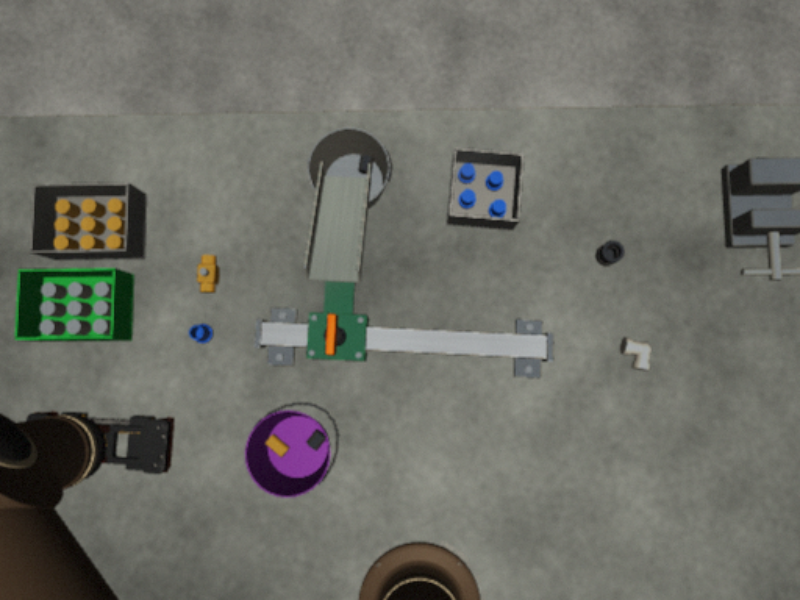

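The bar is back in line with the chute, the mouth sits over the tin pail at (349,170), and nothing else has moved. Handing in.

```bash
python3 -c "
from station import *
s=state();print(s['contact_force'],s['time_s']);print(job_done())"
```

```text
[-0.08598883  1.07782933  0.22143601] 13.2
the job is handed in; nothing more can be done
None
```

I freed the chute, moved it over the tin pail, locked it there and handed the job in at 13.2 s. No verdict was reported.

**What I did:** I gripped the orange knob's bar and turned it anticlockwise about 1.2 rad, to roughly 1.4 rad. Still holding the knob, I pulled the carriage about 0.119 m along the rail towards +y, rather than pushing on the chute wall. I then turned the knob clockwise until the torque rose to 0.55 N m, which showed it was at the tight stop. After that I released it and moved the arm clear.

**Last checks:**
- **Centring:** by my geometry the mouth is within about 1 mm of the pail's centre along the rail. The networks' top-view landmarks put it 3–6 mm off, inside the 12 mm limit. While I was still holding the knob, one noisier reading gave 15 mm. I trusted the measured edges over it.
- **Knob:** the image puts the bar within about 0.05 rad of the chute's line.
- **Pail:** the fitted rim was at the same place after locking as before it. The top view shows the pail where it started.
- **Tub and fittings:** by eye in the top view, the tub, elbow, guard, valve and sleeve are where they started.
- **Side camera:** it was less useful. Its overlays sat about 1–2 pixels off the picture, and it gave no usable mouth position in the last look.

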